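Release the capsule drive from its sprung-sleeve dock

TASK

The aluminium capsule drive is locked in the white docking cradle by a sprung steel sleeve, like the sleeve on an air-hose coupling. Press the sleeve's flange down gently until the lock lets go, draw the drive straight up out of the port without tugging on the lock, and let the sleeve spring back up. Then lower the drive, nipple down, into the empty well of the maple storage block so that it stands on the well's floor, let go of it, and leave everything else where it is.

Things in the scene. Friction and masses are not known exactly. Their poses are not given: they have to be found in the camera images.
- cradle: white plastic docking cradle, fixed: a block 90 x 80 x 22 mm high with a steel coupling standing in its middle; origin at the centre of its underside, z up along the coupling's axis. Keep any push on it and its sleeve below 30 N, the sleeve's stop included
- port (a point): centre of the port's floor, 22 mm above the cradle's underside, where the drive's nose stands. The port is a tube 24 mm inside, 31 mm outside diameter; its rim is 22 mm above this point, always below the sleeve's flange, even with the sleeve fully down
- flange_mid (a point): a point of the cradle on the coupling's axis, 64 mm above its underside (does not move with the sleeve). The sleeve, a tube of 40 mm diameter, ends in a flat flange: outside diameter 56, inside 30, 4.5 mm thick. Its upper face is anywhere from 8 mm below to 8 mm above this point (it is screwed on to a new depth each time; not measured): feel for it
- sleeve_foot (a point): a point on the coupling's axis, 24 mm above the cradle's underside, fixed to the cradle. The sleeve slides straight down 10 mm to a hard stop against a spring (3.5 N at the first touch, 7 N at the stop) and springs back up by itself. Fingers opened to some 36 mm around the drive stand with their tips on its flange, can push it down and then close on the drive
- lock (a point): a point on the axis, 32 mm above the cradle's underside, amid two pawls that grip the drive's groove. Sleeve down 7.5 mm: they are clear. If sleeve and drive rise together, start 9 mm down or more, so that the nose passes before they close; they then rub on it for some mm (about 10 N of drag) and the sleeve snaps up. Keep the drive's pull or push on the cradle below 30 N
- drive: capsule drive, loose, about 100 g, upright in the port at the start, 78 mm tall; origin at the centre of its underside, z up its axis. From below: steel nose 21 mm diameter, 7 long; groove 11 diameter, 7 long; stem 21 diameter, 10 long; then a plain aluminium body of 26 diameter from 24 mm up to the flat top, of which 28 to 44 mm stand above the flange. Fine dark ring and studs of a lid near the top
- stand: maple storage block, fixed, 60 (x) x 130 (y) x 28 mm high, origin at the centre of its underside, with two round wells 25 mm in diameter (26 mm across with clearance) and 18 mm deep, 35 mm either side of its middle along y. The one at -y holds the cork-capped maple drive
- well (a point): centre of the floor of the empty well (35 mm along +y from the block's middle, 10 mm above its underside, 18 mm below its top)
- maple_drive: bystander: upright round maple stick with a cork cap, 20 mm diameter, 59 mm tall, standing in the other well of the block; origin at the centre of its underside
- carbon_stick: bystander: black carbon-weave memory stick lying flat, 78 x 19 x 9 mm, origin at its underside
- nano_drive: bystander: tiny silver drive lying flat, 27 x 15 x 7 mm, origin at its underside
- spare_capsule: bystander: aluminium capsule without a nipple, 26 mm diameter, 55 mm tall, standing; origin at its underside
- tape_roll: bystander: roll of clear tape lying flat, 76 mm diameter, 19 mm high, origin at its underside
- stapler: bystander: stapler, 125 x 34 x 48 mm high, origin at its underside
- sharpener: bystander: small metal pencil sharpener, 26 x 16 x 14 mm, origin at its underside

How it is judged:
By the outcome, as a careful person would: the job done as asked, in the order asked, and still so for the second after the job is handed in, with the robot touching nothing.
It also fails if it takes over 45 s, if anything falls off the work surface, if the arm or the gripper's body presses on something with over 40 N, if the wrist force passes 120 N, or if a joint passes its speed limit or range.

ROBOT

A 6-joint arm with a two-finger parallel gripper is mounted at the origin on the work surface. World frame = base frame: x ahead of the robot, y to its left, z up, the work surface at z = 0. Lengths are in mm, angles in rad, forces in N, time in s.
With the tool pointing down it reaches from about 350 to 875 mm from the base axis. Payload 4.2 kg.
Tool frame: the origin (TCP) lies midway between the tips of the shut fingers; the grasp point (between the pads) lies 19 mm behind it (arm.tcp_to_grasp is the distance from the TCP to the grasp point, in mm); z points along the fingers, y is the line along which they close (so a half turn about z gives the same grasp; the last joint's range is limited). The gripper opens to 85 mm and grips with 20 to 120 N. Pads are 22 mm wide; open, the fingers measure 114 mm over their backs; the gripper's body (76 mm by 85 mm) begins 54 mm behind the grasp point. The pads swing forward as they close: fully open they stand 13 mm farther back than shut.
Start: joints at [0.259, 0.385, 0.008, 0, -1.194, -0.259], TCP at [624.979, 0.025, 231.312] pointing down, gripper open.
Joint ranges: [-3.14, 3.14], [-1.21, 2.06], [-1.07, 1.41], [-3.16, 2.05], [-2.99, -0.16], [-3.1, 3.1]. Speed limits (rad/s): [2.79, 2.79, 3.14, 3.14, 3.14, 3.14].

INTERFACE

Orientations are given as a unit quaternion [x, y, z, w].
In Python, from bench import arm, imaging, job, models gives the robot as it stands.
- The arm moves only by the tool arm_command, never from a script. Its argument "rows" is a list of rows, each an object with "grip": the opening, from 0 (shut) to 1 (fully open); "linear": the shift along the tool's x, y, z in mm, a list of three; "rot": the turn, a rotation vector about the tool's x, y, z in rad, a list of three. In form: [{"grip": grip, "linear": [tx, ty, tz], "rot": [rx, ry, rz]}, ...]. A call has 1 to 10 rows; each row is the pose to reach, as a shift and turn from the pose commanded when the call began, along the tool's axes at that moment; what a row does not reach only later rows make up. A row lasts 1/8 s, in which the tool goes at most 62.5 mm and 10.7 degrees, less where a joint would pass 70% of its speed; a pose out of reach is approached as far as the arm can. A call with a gripper value outside its range is refused whole. The fingers move at their own pace and stop on an object; the grip force is fixed at half the most. Time passes only in rows, so rows that repeat a pose let the fingers close. It gives the time, the measured TCP pose, the force, the opening and the grip force at its end, in the units of the state.
- arm.read_state(): the state, without advancing time (a new reading comes with each control period).
- imaging.get_image(name): name is "scene" or "side" or "wrist"; returns a dict with "frame" (420x560x3 uint8, red, green, blue), "fx", "fy", "cx", "cy" (pixels), "extrinsics" (4x4, takes a point from world to camera coordinates); the wrist camera has in their place "T_tool_cam" (4x4, takes a point from camera to tool coordinates, whose origin is the TCP and whose axes are the flange's). Camera axes: x right, y down, z forward; pixel columns grow to the right and rows downward; lengths in mm; the calibration is good to about 2 mm. The wrist camera is an equidistant fisheye: a pixel r from the principal point sees the ray r / f radians off the axis. A picture is of the moment at which its call begins: read the wrist's pose just before it. There is no depth.
- job.job_done(): hands the job in; it is judged then, once.
Trained networks look in a picture, given as the dict that the camera call returned (one of the last four; its "shot" number tells which), for a name from the list of things; names that differ only in an ending like _2 or _b are one class to them, and where a whole thing is asked for, a point or a joint stands for the part that bears it (a point fixed in the world has none). Each returns a list of dicts, best first, with "score" (0 to 1); they miss things now and then, are a little off and sometimes report something else, mostly with a low value. They report only what shows in the picture. A call takes as long as a camera call.
- models.spot_in(picture, query): "rect" ([left, top, right, bottom] in pixels, round what is visible of it).
- models.tip_of(picture, query): "pixel" ([column, row] in pixels: a listed point, or the origin of a listed thing).
The state is a dict: "clock": time; "joints": joint angles; "joint_vel": joint speeds; "joint_efforts": joint torques, N m; "position": TCP position; "ee_rot": TCP orientation; "contact_force": force on the tool from outside, world axes, zero at the start; "wrist_torque": the same for the moment, N m; "gripper_width": finger opening in mm; "grasp_force": force on a finger pad.
Only numpy, scipy, OpenCV 4.12 (cv2) and the standard library are available. Lean on these libraries where they do the work, as an engineer would, in place of code of your own. Each camera call takes 0.05 s, during which the arm holds its last target. There are 200 camera calls.

## Working session

There is one attempt and no reset: what is moved stays moved. The work goes in short steps, Python scripts to look and compute and a tool call to move; the robot and the scene stay as the last step left them, time stands still between calls to the robot, and variables do not carry over. Pictures are saved under pics/ and viewed, at most 10 in all, crops included, and the job is handed in when it is done.

Besides the shell and the picture viewer there is one more tool, called after "Request:" in YAML: its name, and indented under it one key for each argument. arm_command: Moves the arm, as the interface text tells. Its arguments: {"type":"object","properties":{"rows":{"type":"array"}},"required":["rows"]}

```bash
ls; mkdir -p pics
cat > h.py <<'E'
import numpy as np, cv2
from scipy.spatial.transform import Rotation as R
from scipy.optimize import least_squares
from bench import arm, imaging, job, models
def ray(p,px,st=None):
    u=(px[0]-p["cx"])/p["fx"]; v=(px[1]-p["cy"])/p["fy"]
    if "extrinsics" in p:
        T=np.linalg.inv(np.array(p["extrinsics"])); d=np.array([u,v,1.])
    else:
        r=np.hypot(u,v); d=np.array([np.sin(r)*u/max(r,1e-9),np.sin(r)*v/max(r,1e-9),np.cos(r)])
        W=np.eye(4); W[:3,:3]=R.from_quat(st["ee_rot"]).as_matrix(); W[:3,3]=st["position"]
        T=W@np.array(p["T_tool_cam"])
    d=T[:3,:3]@d
    return T[:3,3],d/np.linalg.norm(d)
def tri(rays):
    A=sum(np.eye(3)-np.outer(d,d) for o,d in rays); b=sum((np.eye(3)-np.outer(d,d))@o for o,d in rays)
    x=np.linalg.solve(A,b); return x,[round(float(np.linalg.norm(np.cross(x-o,d))),1) for o,d in rays]
def atz(r,z): o,d=r; return o+d*(z-o[2])/d[2]
E
python3 - <<'E'
from h import *
st=arm.read_state(); print(st)
P={n:imaging.get_image(n) for n in ["wrist","scene","side"]}
for n,p in P.items(): cv2.imwrite(f"pics/{n}0.png",p["frame"][:,:,::-1])
Z=dict(cradle=0,port=22,flange_mid=64,sleeve_foot=24,lock=32,drive=22,stand=0,well=10,maple_drive=10,spare_capsule=0,stapler=0,tape_roll=0,carbon_stick=0,nano_drive=0,sharpener=0)
for q,z in Z.items():
    rs=[]
    for n,p in P.items():
        t=models.tip_of(p,q)
        if t:
            r=ray(p,t[0]["pixel"],st); rs.append(r)
            print(q,n,np.round(t[0]["pixel"]),round(t[0]["score"],2),np.round(atz(r,z),1))
    if len(rs)>1: x,e=tri(rs); print("   tri",np.round(x,1),e)
E
cat > mon.py <<'E'
import cv2,numpy as np
a=[cv2.imread(f"pics/{n}0.png") for n in("scene","side")]
cv2.imwrite("pics/both.png",cv2.resize(np.vstack(a),None,fx=.71,fy=.71))
E
python3 mon.py
```

```text
pics
{'clock': 0.0, 'joints': array([ 2.58592610e-01,  3.85548962e-01,  6.60351358e-03, -5.15351786e-04,
       -1.19401780e+00, -2.58603367e-01]), 'joint_vel': array([-0.00035229,  0.0002634 ,  0.00011303,  0.00089432, -0.00098679,
        0.00055789]), 'joint_efforts': array([-9.55001960e-04, -3.92286408e+01,  1.88399577e+01,  4.18616563e+00,
       -4.72148502e-03,  8.27910434e-07]), 'position': array([6.24397757e+02, 1.42803297e-02, 2.30215026e+02]), 'ee_rot': array([-0.70703532,  0.70717737,  0.00075176, -0.00081615]), 'contact_force': array([-0.29444996, -0.17943648, -0.64571027]), 'wrist_torque': array([ 0.02135752, -0.01542983, -0.00813738]), 'grasp_force': 0.0, 'gripper_width': 85.7166260109629}
cradle wrist [404.   8.] 0.71 [ 473.  -215.3    0. ]
cradle scene [136. 308.] 0.62 [ 474.4 -219.5    0. ]
   tri [ 469.9 -218.4   -7.8] [0.1, 0.1]
port wrist [284. 193.] 0.27 [617.2  11.6  22. ]
port scene [135. 301.] 0.57 [ 474.3 -215.7   22. ]
port side [321. 366.] 0.77 [ 475.  -218.7   22. ]
   tri [ 531.4 -150.2   67.6] [171.5, 78.7, 99.2]
flange_mid scene [124. 288.] 0.73 [ 469.
[... 1567 characters left out ...]
.] 0.91 [ 705.1 -218.1    0. ]
   tri [ 697.7 -223.4   12.9] [2.1, 2.1]
carbon_stick wrist [370. 182.] 0.97 [514.3   2.6   0. ]
carbon_stick scene [247. 238.] 0.85 [512.9   1.8   0. ]
carbon_stick side [255. 261.] 0.85 [517.7   1.4   0. ]
   tri [5.157e+02 2.000e-01 4.400e+00] [1.6, 0.8, 1.2]
nano_drive wrist [284. 192.] 0.65 [617.   15.9   0. ]
nano_drive scene [282. 182.] 0.6 [469.8 148.3   0. ]
nano_drive side [289. 226.] 0.66 [611.4  22.4   0. ]
   tri [582.9 -11.4 148.5] [37.2, 49.5, 50.3]
sharpener wrist [436. 195.] 0.78 [421.5  18.1   0. ]
sharpener scene [219. 207.] 0.49 [422.9  19.3  -0. ]
sharpener side [202. 285.] 0.75 [418.1  20.8   0. ]
   tri [419.5  21.   -3.8] [2.0, 1.0, 1.8]
```

View pics/wrist0.png

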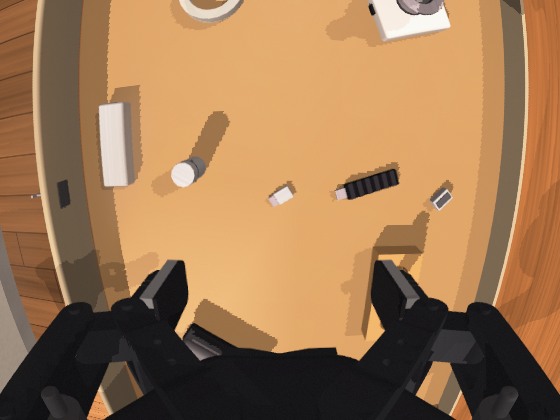

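View pics/both.png

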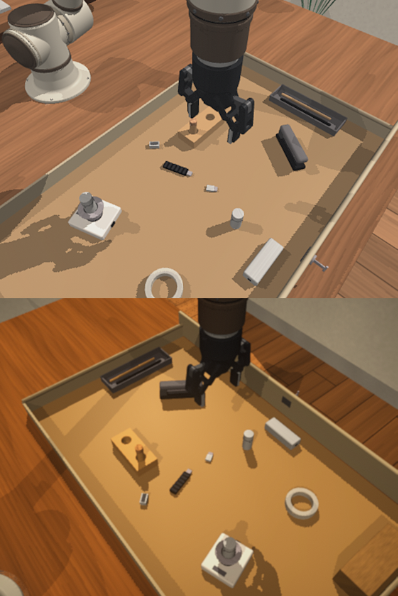

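Pictures: the cradle with the drive is at scene px ~(130,300) and side px ~(321,365). The block's empty well is at scene (294,171), and the maple drive stands in the other well. Next I move nearer for a better wrist view of the cradle.

Request:
arm_command:
  rows:
    - {"grip": 1,"linear": [30,37,0],"rot": [0,0,0]}
    - {"grip": 1,"linear": [60,75,0],"rot": [0,0,0]}
    - {"grip": 1,"linear": [90,112,0],"rot": [0,0,0]}
    - {"grip": 1,"linear": [120,149,0],"rot": [0,0,0]}
    - {"grip": 1,"linear": [120,149,0],"rot": [0,0,0]}
    - {"grip": 1,"linear": [120,149,0],"rot": [0,0,0]}

```text
clock: 3.15
position: [476.4, -120.0, 231.8]
ee_rot: [-0.707, 0.707, -0.001, 0.0]
contact_force: [-0.0, 0.1, 0.7]
gripper_width: 85.2
grasp_force: 0.0
```

Run:
```python
from h import *
st=arm.read_state(); print(st["clock"],st["position"],R.from_quat(st["ee_rot"]).as_matrix().round(4).tolist(),st["contact_force"])
p=imaging.get_image("wrist"); print(p["T_tool_cam"],p["fx"],p["cx"],p["cy"])
cv2.imwrite("pics/w1.png",p["frame"][:,:,::-1])
Z=dict(cradle=0,port=22,flange_mid=64,sleeve_foot=24,lock=32,drive=22)
for q,z in Z.items():
    t=models.tip_of(p,q)
    if t: print(q,np.round(t[0]["pixel"],1),round(t[0]["score"],2),np.round(atz(ray(p,t[0]["pixel"],st),z),1))
s=models.spot_in(p,"drive"); print(s[:1])
```

```text
3.15 [ 476.42288389 -120.04632995  231.79365612] [[-0.0002, -1.0, 0.0014], [-1.0, 0.0002, -0.0], [0.0, -0.0014, -1.0]] [-0.04915813  0.09669457  0.74508141]
[[ 4.21434193e-04 -9.62160896e-01 -2.72481620e-01  6.78762152e+01]
 [ 9.99999867e-01  3.24795627e-04  3.99764528e-04  1.03878295e+00]
 [-2.96136957e-04 -2.72481752e-01  9.62160905e-01 -1.42382111e+02]
 [ 0.00000000e+00  0.00000000e+00  0.00000000e+00  1.00000000e+00]] 325.19226210127806 279.126059099662 210.18192660270887
cradle [279.6  97.3] 0.85 [ 475.1 -214.6    0. ]
flange_mid [279.  89.] 0.56 [ 475.6 -218.    64. ]
sleeve_foot [281.  95.] 0.83 [ 473.6 -215.4   24. ]
lock [282.2  90.5] 0.74 [ 472.4 -219.5   32. ]
drive [284.   93.2] 0.97 [ 470.4 -217.5   22. ]
[{'rect': [79.7, 247.2, 107.9, 282.6], 'score': 0.64}]
```

View pics/w1.png

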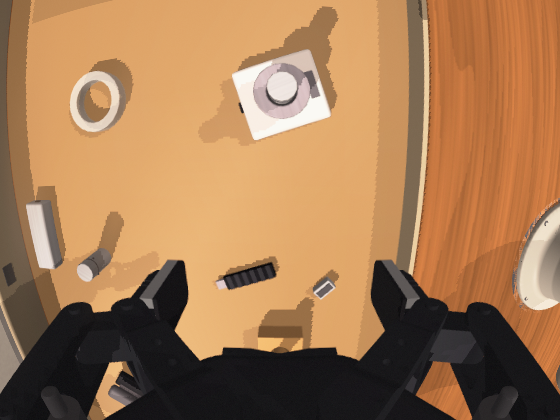

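The drive's top is at about (282,87), concentric with the flange. The cradle is turned about 15°, and there's nothing close around it. Next I go above it and look straight down.

Request:
arm_command:
  rows:
    - {"grip": 0.45,"linear": [50,1,20],"rot": [0,0,0]}
    - {"grip": 0.45,"linear": [98,1,50],"rot": [0,0,0]}
    - {"grip": 0.45,"linear": [98,1,80],"rot": [0,0,0]}
    - {"grip": 0.45,"linear": [98,1,80],"rot": [0,0,0]}
    - {"grip": 0.45,"linear": [98,1,80],"rot": [0,0,0]}
    - {"grip": 0.45,"linear": [98,1,80],"rot": [0,0,0]}

```text
clock: 4.3
position: [476.1, -217.6, 152.9]
ee_rot: [0.708, -0.707, 0.001, -0.001]
contact_force: [-0.1, 0.2, 0.7]
gripper_width: 38.4
grasp_force: 0.0
```

Run:
```python
from h import *
st=arm.read_state(); print(st["clock"],st["position"],st["gripper_width"],st["contact_force"])
p=imaging.get_image("wrist")
cv2.imwrite("pics/w2.png",p["frame"][:,:,::-1])
for q,z in dict(cradle=0,port=22,flange_mid=64,sleeve_foot=24,lock=32,drive=22).items():
    t=models.tip_of(p,q)
    if t: print(q,np.round(t[0]["pixel"],1),round(t[0]["score"],2),np.round(atz(ray(p,t[0]["pixel"],st),z),1))
g=cv2.medianBlur(cv2.cvtColor(p["frame"],cv2.COLOR_RGB2GRAY),3)
c=cv2.HoughCircles(g,cv2.HOUGH_GRADIENT,1,5,param1=100,param2=18,minRadius=12,maxRadius=80)
for x in ([] if c is None else c[0][:8]): print(x,[np.round(atz(ray(p,x[:2],st),z),1)[:2].tolist() for z in(100,64)])
cv2.imwrite("pics/w2c.png",cv2.resize(p["frame"][60:330,120:440,::-1],None,fx=2,fy=2))
```

```text
4.3 [ 476.09116984 -217.63351011  152.89276038] 38.37428456520963 [-0.08094938  0.18196724  0.70649782]
cradle [281.4 193. ] 0.59 [ 473.3 -218.6    0. ]
port [282.7 198.8] 0.71 [ 472.3 -218.4   22. ]
sleeve_foot [282.5 199.8] 0.8 [ 472.4 -218.1   24. ]
lock [283.2 202.6] 0.79 [ 471.9 -217.6   32. ]
drive [282.1 199.6] 0.6 [ 472.8 -217.7   22. ]
[280.5 208.5  34.6] [[474.3, -231.3], [474.2, -221.4]]
[ 77.5 188.5  41.3] [[617.5, -245.8], [643.9, -238.5]]
[277.5 293.5  58.3] [[476.2, -170.6], [476.4, -149.4]]
[278.5 276.5  76. ] [[475.5, -183.9], [475.6, -165.2]]
[273.5 204.5  43.6] [[478.7, -233.9], [479.4, -224.4]]
[379.5 210.5  78.3] [[410.5, -230.2], [398.6, -220.0]]
[ 82.5 187.5  46.2] [[612.9, -246.4], [638.3, -239.2]]
[374.5 237.5  78.3] [[412.2, -211.7], [400.7, -198.1]]
```

View pics/w2c.png

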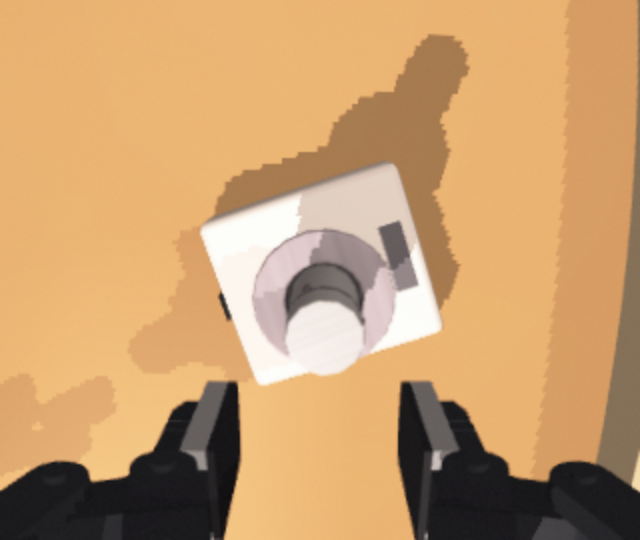

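The crop shows the drive's top centred at wrist px (282,229) and the flange circle centred at about (282,209). The fingers' midline is near column 279.5.

Run:
```python
from h import *
p=imaging.get_image("wrist"); st=arm.read_state()
f=lambda px,z:print(px,z,np.round(atz(ray(p,px,st),z),1))
f((282,229),100); f((282.2,208.5),64); f((282.2,208.5),56);f((282.2,208.5),72)
f((279.5,285),160)
```

```text
(282, 229) 100 [ 472.1 -218.5  100. ]
(282.2, 208.5) 64 [ 471.7 -222.    64. ]
(282.2, 208.5) 56 [ 471.6 -219.7   56. ]
(282.2, 208.5) 72 [ 471.8 -224.2   72. ]
(279.5, 285) 160 [ 473.7 -211.6  160. ]
```

Request:
arm_command:
  rows:
    - {"grip": 0.42,"linear": [1,1.8,15],"rot": [0,0,0]}
    - {"grip": 0.42,"linear": [1,1.8,30],"rot": [0,0,0]}
    - {"grip": 0.42,"linear": [1,1.8,45],"rot": [0,0,0]}
    - {"grip": 0.42,"linear": [1,1.8,57],"rot": [0,0,0]}
    - {"grip": 0.42,"linear": [1,1.8,65],"rot": [0,0,0]}
    - {"grip": 0.42,"linear": [1,1.8,65],"rot": [0,0,0]}
    - {"grip": 0.42,"linear": [1,1.8,65],"rot": [0,0,0]}

```text
clock: 5.58
position: [473.6, -219.1, 86.7]
ee_rot: [0.707, -0.707, 0.0, -0.0]
contact_force: [-0.0, 0.5, 0.5]
gripper_width: 36.1
grasp_force: 0.0
```

Run:
```python
from h import *
st=arm.read_state(); print(st["position"],st["contact_force"])
p=imaging.get_image("wrist")
cv2.imwrite("pics/w3c.png",cv2.resize(p["frame"][140:320,170:390,::-1],None,fx=3,fy=3))
```

```text
[ 473.62850001 -219.07249779   86.70708256] [-0.04613955  0.45218069  0.48995879]
```

View pics/w3c.png

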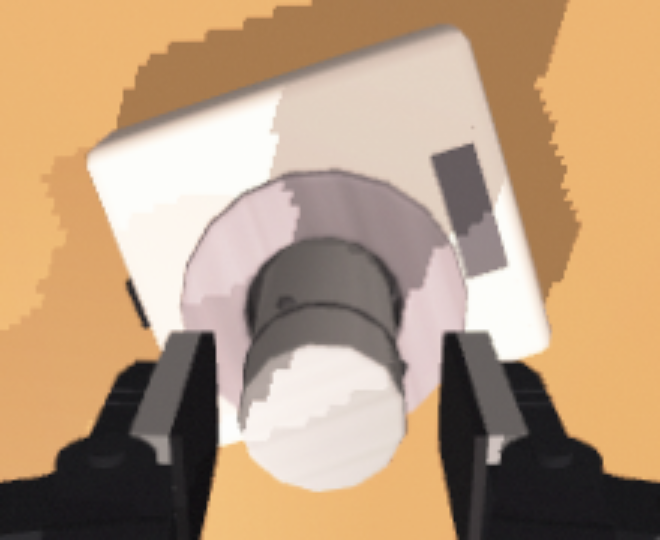

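The drive sits about 0.8 mm left of the fingers' midline (crop col 322 vs 328). I check the fore-aft fit, then feel for the flange.

Run:
```python
from h import *
p=imaging.get_image("wrist"); st=arm.read_state()
for px in [(277.3,278.5),(277.3,279.5)]: print(np.round(atz(ray(p,px,st),100),1))
# flange: ellipse crop x 182..467, top row 170 -> left/right extremes row ~300
for z in (56,64,72): print(z,[np.round(atz(ray(p,(170+a/3,140+b/3),st),z),1)[:2].tolist() for a,b in((182,297),(467,297),(330,170))])
```

```text
[ 473.3 -218.6  100. ]
[ 473.3 -218.1  100. ]
56 [[500.3, -220.6], [445.8, -220.7], [472.0, -245.6]]
64 [[499.0, -223.7], [447.0, -223.8], [472.1, -247.5]]
72 [[497.7, -226.8], [448.3, -226.8], [472.1, -249.4]]
```

Request:
arm_command:
  rows:
    - {"grip": 0.42,"linear": [0,-0.8,3],"rot": [0,0,0]}
    - {"grip": 0.42,"linear": [0,-0.8,6],"rot": [0,0,0]}
    - {"grip": 0.42,"linear": [0,-0.8,9],"rot": [0,0,0]}
    - {"grip": 0.42,"linear": [0,-0.8,11],"rot": [0,0,0]}
    - {"grip": 0.42,"linear": [0,-0.8,11],"rot": [0,0,0]}

```text
clock: 6.3
position: [473.8, -219.0, 75.0]
ee_rot: [0.707, -0.707, -0.0, 0.0]
contact_force: [-0.1, 0.6, 1.1]
gripper_width: 36.3
grasp_force: 0.0
```

Request:
arm_command:
  rows:
    - {"grip": 0.42,"linear": [0,0,3],"rot": [0,0,0]}
    - {"grip": 0.42,"linear": [0,0,6],"rot": [0,0,0]}
    - {"grip": 0.42,"linear": [0,0,6],"rot": [0,0,0]}
    - {"grip": 0.42,"linear": [0,0,6],"rot": [0,0,0]}

```text
clock: 6.8
position: [474.0, -219.0, 69.3]
ee_rot: [0.707, -0.707, 0.0, 0.0]
contact_force: [-0.4, -0.5, -0.1]
gripper_width: 36.0
grasp_force: 0.0
```

Request:
arm_command:
  rows:
    - {"grip": 0.42,"linear": [0,0,2],"rot": [0,0,0]}
    - {"grip": 0.42,"linear": [0,0,4],"rot": [0,0,0]}
    - {"grip": 0.42,"linear": [0,0,4],"rot": [0,0,0]}
    - {"grip": 0.42,"linear": [0,0,4],"rot": [0,0,0]}

```text
clock: 7.3
position: [474.0, -219.0, 65.3]
ee_rot: [0.707, -0.707, 0.0, -0.0]
contact_force: [-0.1, -0.9, 0.5]
gripper_width: 35.8
grasp_force: 0.0
```

Request:
arm_command:
  rows:
    - {"grip": 0.42,"linear": [0,0,2],"rot": [0,0,0]}
    - {"grip": 0.42,"linear": [0,0,2],"rot": [0,0,0]}
    - {"grip": 0.42,"linear": [0,0,2],"rot": [0,0,0]}

```text
clock: 7.68
position: [474.0, -219.0, 63.3]
ee_rot: [0.707, -0.707, -0.0, 0.0]
contact_force: [-0.1, 1.1, 1.1]
gripper_width: 36.0
grasp_force: 0.0
```

Request:
arm_command:
  rows:
    - {"grip": 0.42,"linear": [0,0,2],"rot": [0,0,0]}
    - {"grip": 0.42,"linear": [0,0,2],"rot": [0,0,0]}
    - {"grip": 0.42,"linear": [0,0,2],"rot": [0,0,0]}

```text
clock: 8.05
position: [474.0, -219.0, 61.3]
ee_rot: [0.707, -0.707, -0.0, 0.0]
contact_force: [-0.3, 0.1, 0.3]
gripper_width: 36.0
grasp_force: 0.0
```

Request:
arm_command:
  rows:
    - {"grip": 0.42,"linear": [0,0,2],"rot": [0,0,0]}
    - {"grip": 0.42,"linear": [0,0,2],"rot": [0,0,0]}
    - {"grip": 0.42,"linear": [0,0,2],"rot": [0,0,0]}

```text
clock: 8.43
position: [474.0, -219.0, 59.3]
ee_rot: [0.707, -0.707, 0.0, 0.0]
contact_force: [0.1, -1.1, -0.3]
gripper_width: 36.0
grasp_force: 0.0
```

Request:
arm_command:
  rows:
    - {"grip": 0.42,"linear": [0,0,2],"rot": [0,0,0]}
    - {"grip": 0.42,"linear": [0,0,2],"rot": [0,0,0]}
    - {"grip": 0.42,"linear": [0,0,2],"rot": [0,0,0]}

```text
clock: 8.8
position: [473.9, -219.0, 57.3]
ee_rot: [-0.707, 0.707, 0.0, -0.0]
contact_force: [0.2, 0.2, -0.8]
gripper_width: 35.8
grasp_force: 0.0
```

Request:
arm_command:
  rows:
    - {"grip": 0.42,"linear": [0,0,2],"rot": [0,0,0]}
    - {"grip": 0.42,"linear": [0,0,2],"rot": [0,0,0]}
    - {"grip": 0.42,"linear": [0,0,2],"rot": [0,0,0]}

```text
clock: 9.18
position: [474.2, -219.0, 55.5]
ee_rot: [0.707, -0.707, 0.0, -0.0]
contact_force: [-1.2, 0.5, 2.2]
gripper_width: 36.1
grasp_force: 1.0
```

Request:
arm_command:
  rows:
    - {"grip": 0.42,"linear": [0,0,1.5],"rot": [0,0,0]}
    - {"grip": 0.42,"linear": [0,0,1.5],"rot": [0,0,0]}
    - {"grip": 0.42,"linear": [0,0,1.5],"rot": [0,0,0]}

```text
clock: 9.55
position: [474.1, -219.0, 53.9]
ee_rot: [0.707, -0.707, 0.0, -0.0]
contact_force: [-1.2, -0.3, 3.6]
gripper_width: 36.2
grasp_force: 1.6
```

Request:
arm_command:
  rows:
    - {"grip": 0.42,"linear": [0,0,1.5],"rot": [0,0,0]}
    - {"grip": 0.42,"linear": [0,0,1.5],"rot": [0,0,0]}
    - {"grip": 0.42,"linear": [0,0,1.5],"rot": [0,0,0]}

```text
clock: 9.93
position: [474.2, -219.0, 52.4]
ee_rot: [0.707, -0.707, 0.0, -0.0]
contact_force: [0.5, 0.1, 3.9]
gripper_width: 36.0
grasp_force: 1.9
```

Request:
arm_command:
  rows:
    - {"grip": 0.42,"linear": [0,0,1.5],"rot": [0,0,0]}
    - {"grip": 0.42,"linear": [0,0,3],"rot": [0,0,0]}
    - {"grip": 0.42,"linear": [0,0,3],"rot": [0,0,0]}
    - {"grip": 0.42,"linear": [0,0,3],"rot": [0,0,0]}

```text
clock: 10.42
position: [474.2, -219.0, 49.4]
ee_rot: [0.707, -0.707, 0.0, -0.0]
contact_force: [-0.4, -0.1, 4.8]
gripper_width: 36.0
grasp_force: 2.4
```

Request:
arm_command:
  rows:
    - {"grip": 0.42,"linear": [0,0,1],"rot": [0,0,0]}
    - {"grip": 0.42,"linear": [0,0,1],"rot": [0,0,0]}
    - {"grip": 0.42,"linear": [0,0,1],"rot": [0,0,0]}

```text
clock: 10.8
position: [474.1, -219.0, 48.4]
ee_rot: [0.707, -0.707, 0.0, -0.0]
contact_force: [0.1, -0.1, 5.1]
gripper_width: 36.0
grasp_force: 2.5
```

Request:
arm_command:
  rows:
    - {"grip": 0.42,"linear": [0,0,1],"rot": [0,0,0]}
    - {"grip": 0.42,"linear": [0,0,1],"rot": [0,0,0]}
    - {"grip": 0.42,"linear": [0,0,1],"rot": [0,0,0]}

```text
clock: 11.18
position: [474.1, -219.0, 47.5]
ee_rot: [0.707, -0.707, 0.0, -0.0]
contact_force: [-0.4, 0.8, 5.0]
gripper_width: 36.2
grasp_force: 2.7
```

Request:
arm_command:
  rows:
    - {"grip": 0.42,"linear": [0,0,1],"rot": [0,0,0]}
    - {"grip": 0.42,"linear": [0,0,1],"rot": [0,0,0]}
    - {"grip": 0.42,"linear": [0,0,1],"rot": [0,0,0]}

```text
clock: 11.55
position: [474.2, -219.0, 46.5]
ee_rot: [0.707, -0.707, 0.0, -0.0]
contact_force: [-0.6, 0.4, 5.4]
gripper_width: 35.8
grasp_force: 2.9
```

Request:
arm_command:
  rows:
    - {"grip": 0.42,"linear": [0,0,0.7],"rot": [0,0,0]}
    - {"grip": 0.42,"linear": [0,0,0.7],"rot": [0,0,0]}
    - {"grip": 0.42,"linear": [0,0,0.7],"rot": [0,0,0]}

```text
clock: 11.92
position: [474.2, -219.0, 45.9]
ee_rot: [0.707, -0.707, 0.0, -0.0]
contact_force: [0.3, 0.6, 6.5]
gripper_width: 36.0
grasp_force: 3.0
```

Request:
arm_command:
  rows:
    - {"grip": 0.42,"linear": [0,0,0.7],"rot": [0,0,0]}
    - {"grip": 0.42,"linear": [0,0,0.7],"rot": [0,0,0]}
    - {"grip": 0.42,"linear": [0,0,0.7],"rot": [0,0,0]}

```text
clock: 12.3
position: [474.2, -219.1, 45.5]
ee_rot: [0.707, -0.707, 0.0, -0.0]
contact_force: [-0.4, 0.8, 7.2]
gripper_width: 35.8
grasp_force: 3.9
```

Request:
arm_command:
  rows:
    - {"grip": 0.42,"linear": [0,0,0.6],"rot": [0,0,0]}
    - {"grip": 0.42,"linear": [0,0,0.6],"rot": [0,0,0]}
    - {"grip": 0.42,"linear": [0,0,0.6],"rot": [0,0,0]}

```text
clock: 12.68
position: [474.2, -219.1, 45.4]
ee_rot: [0.707, -0.707, 0.0, -0.0]
contact_force: [-2.1, 1.6, 12.8]
gripper_width: 35.9
grasp_force: 5.7
```

Stop found at TCP z ≈ 45.45, so the sleeve is fully down. I back off 1.5 mm to leave room for the fingers' forward swing, then close.

Request:
arm_command:
  rows:
    - {"grip": 0.42,"linear": [0,0,-1.5],"rot": [0,0,0]}
    - {"grip": 0.42,"linear": [0,0,-1.5],"rot": [0,0,0]}
    - {"grip": 0.34,"linear": [0,0,-1.5],"rot": [0,0,0]}
    - {"grip": 0.34,"linear": [0,0,-1.5],"rot": [0,0,0]}
    - {"grip": 0.34,"linear": [0,0,-1.5],"rot": [0,0,0]}

```text
clock: 13.3
position: [474.0, -219.0, 46.1]
ee_rot: [0.707, -0.707, 0.0, 0.0]
contact_force: [-1.1, 0.5, 6.1]
gripper_width: 29.0
grasp_force: 3.2
```

Request:
arm_command:
  rows:
    - {"grip": 0.2,"linear": [0,0,0],"rot": [0,0,0]}
    - {"grip": 0.2,"linear": [0,0,0],"rot": [0,0,0]}
    - {"grip": 0.2,"linear": [0,0,0],"rot": [0,0,0]}
    - {"grip": 0.2,"linear": [0,0,0],"rot": [0,0,0]}

```text
clock: 13.8
position: [472.8, -219.1, 46.4]
ee_rot: [0.707, -0.707, -0.001, 0.001]
contact_force: [-2.0, 0.5, 11.3]
gripper_width: 24.5
grasp_force: 61.5
```

Request:
arm_command:
  rows:
    - {"grip": 0.2,"linear": [0,0,-2],"rot": [0,0,0]}
    - {"grip": 0.2,"linear": [0,0,-4],"rot": [0,0,0]}
    - {"grip": 0.2,"linear": [0,0,-6],"rot": [0,0,0]}

```text
clock: 14.18
position: [474.1, -218.7, 51.1]
ee_rot: [-0.707, 0.707, 0.0, 0.0]
contact_force: [2.6, -0.6, -5.7]
gripper_width: 24.5
grasp_force: 60.0
```

Request:
arm_command:
  rows:
    - {"grip": 0.2,"linear": [0,0,-3],"rot": [0,0,0]}
    - {"grip": 0.2,"linear": [0,0,-6],"rot": [0,0,0]}
    - {"grip": 0.2,"linear": [0,0,-9],"rot": [0,0,0]}
    - {"grip": 0.2,"linear": [0,0,-9],"rot": [0,0,0]}

```text
clock: 14.68
position: [473.9, -219.2, 61.5]
ee_rot: [0.707, -0.707, 0.0, 0.0]
contact_force: [0.3, 0.3, -1.3]
gripper_width: 24.5
grasp_force: 60.3
```

The pull stayed low at about 5 N, and now only the weight remains. Next I lift clear and carry the drive to above the well.

Request:
arm_command:
  rows:
    - {"grip": 0.2,"linear": [0,0,-15],"rot": [0,0,0]}
    - {"grip": 0.2,"linear": [0,0,-40],"rot": [0,0,0]}
    - {"grip": 0.2,"linear": [0,0,-70],"rot": [0,0,0]}
    - {"grip": 0.2,"linear": [0,0,-100],"rot": [0,0,0]}
    - {"grip": 0.2,"linear": [-30,0,-100],"rot": [0,0,0]}
    - {"grip": 0.2,"linear": [-65,0,-100],"rot": [0,0,0]}
    - {"grip": 0.2,"linear": [-100,0,-100],"rot": [0,0,0]}
    - {"grip": 0.2,"linear": [-130,0,-100],"rot": [0,0,0]}
    - {"grip": 0.2,"linear": [-150,0,-100],"rot": [0,0,0]}

```text
clock: 15.8
position: [473.8, -67.9, 162.1]
ee_rot: [0.707, -0.707, 0.0, -0.0]
contact_force: [0.1, 0.8, -1.7]
gripper_width: 24.6
grasp_force: 60.3
```

Run:
```python
from h import *
st=arm.read_state(); print(st["position"],st["contact_force"],st["gripper_width"])
p=imaging.get_image("wrist")
a=cv2.resize(p["frame"][:,60:480,::-1],None,fx=.95,fy=.95)
s=imaging.get_image("scene"); b=s["frame"][240:350,70:190,::-1]
b=cv2.resize(b,None,fx=3,fy=3); H=max(a.shape[0],b.shape[0]); o=np.zeros((H,a.shape[1]+b.shape[1],3),np.uint8)
o[:a.shape[0],:a.shape[1]]=a; o[:b.shape[0],a.shape[1]:]=b; cv2.imwrite("pics/w4.png",o)
print(o.shape,models.tip_of(p,"drive")[:1])
```

```text
[473.7697771  -67.91580455 162.0736628 ] [ 0.12489691  0.78718845 -1.67716037] 24.648869230719928
(399, 759, 3) [{'pixel': [278.6, 247.6], 'score': 0.94}]
```

View pics/w4.png

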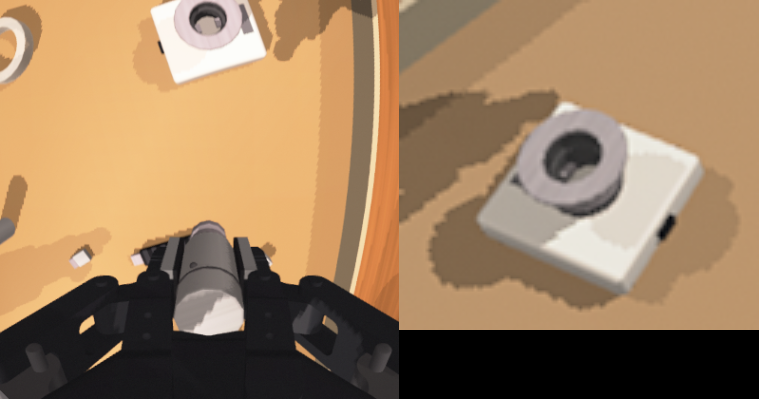

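The drive is held upright with its nose near wrist px (279,247). The cradle's port is empty, with the sleeve standing free. On to the well.

Request:
arm_command:
  rows:
    - {"grip": 0.2,"linear": [-35,-2,0],"rot": [0,0,0]}
    - {"grip": 0.2,"linear": [-80,-2,0],"rot": [0,0,0]}
    - {"grip": 0.2,"linear": [-125,-2,0],"rot": [0,0,0]}
    - {"grip": 0.2,"linear": [-170,-2,0],"rot": [0,0,0]}
    - {"grip": 0.2,"linear": [-210,-2,0],"rot": [0,0,0]}
    - {"grip": 0.2,"linear": [-240,-2,0],"rot": [0,0,0]}
    - {"grip": 0.2,"linear": [-251,-2,0],"rot": [0,0,0]}
    - {"grip": 0.2,"linear": [-251,-2,0],"rot": [0,0,0]}
    - {"grip": 0.2,"linear": [-251,-2,0],"rot": [0,0,0]}

```text
clock: 17.08
position: [475.9, 180.8, 160.8]
ee_rot: [-0.707, 0.708, 0.0, -0.0]
contact_force: [-0.4, -0.9, -1.8]
gripper_width: 25.0
grasp_force: 60.3
```

Run:
```python
from h import *
st=arm.read_state(); print(st["position"],st["contact_force"],st["gripper_width"])
p=imaging.get_image("wrist"); z=st["position"][2]-24.4
for q,zz in (("drive",z),("well",10),("stand",0)):
    t=models.tip_of(p,q)
    if t: print(q,np.round(t[0]["pixel"],1),t[0]["score"],np.round(atz(ray(p,t[0]["pixel"],st),zz),1))
R2=[]
for n in("scene","side"):
    s=imaging.get_image(n)
    for q in("drive","well"):
        t=models.tip_of(s,q)
        if t: print(n,q,np.round(t[0]["pixel"],1),round(t[0]["score"],2),np.round(atz(ray(s,t[0]["pixel"]),z if q=="drive" else 10),1))
cv2.imwrite("pics/w5.png",cv2.resize(p["frame"][120:330,150:410,::-1],None,fx=2.8,fy=2.8))
```

```text
[475.85271919 180.8195738  160.82923711] [-0.38251457 -0.88732687 -1.76090932] 25.039897293187778
drive [278.6 246.6] 0.83 [475.  181.1 136.4]
well [276.9 197.6] 0.77 [476.7 183.8  10. ]
stand [274.8 160.5] 0.82 [478.6 150.4   0. ]
scene drive [295.7 126.1] 0.93 [478.  174.1 136.4]
scene well [293.3 173.1] 0.94 [477.2 175.7  10. ]
side drive [167.  159.4] 0.65 [477.1 185.7 136.4]
side well [181. 207.] 0.77 [478.  179.2  10. ]
```

View pics/w5.png

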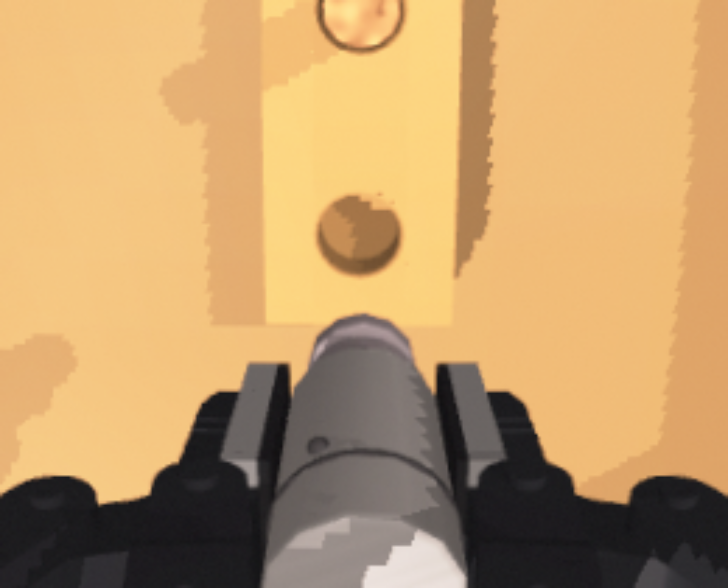

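The crop shows the well's rim centred at crop (359,235), i.e. wrist px (278.2,203.9). The nose is at about column 279.3.

Run:
```python
from h import *
p=imaging.get_image("wrist"); st=arm.read_state()
print(st["position"],np.round(atz(ray(p,(278.2,203.9),st),28),1),np.round(atz(ray(p,(279.3,246.8),st),136.4),1),np.round(atz(ray(p,(360/2.8+150,315/2.8+120),st),136.4),1))
```

```text
[475.97845385 182.00350563 160.79973534] [475.6 186.3  28. ] [474.8 182.4 136.4] [475.2 174.  136.4]
```

Request:
arm_command:
  rows:
    - {"grip": 0.2,"linear": [-3,-0.7,25],"rot": [0,0,0]}
    - {"grip": 0.2,"linear": [-3,-0.7,55],"rot": [0,0,0]}
    - {"grip": 0.2,"linear": [-3,-0.7,80],"rot": [0,0,0]}
    - {"grip": 0.2,"linear": [-3,-0.7,93],"rot": [0,0,0]}
    - {"grip": 0.2,"linear": [-3,-0.7,93],"rot": [0,0,0]}
    - {"grip": 0.2,"linear": [-3,-0.7,93],"rot": [0,0,0]}

```text
clock: 18.38
position: [477.4, 185.5, 68.7]
ee_rot: [0.707, -0.707, 0.0, -0.001]
contact_force: [-0.1, 0.0, -1.0]
gripper_width: 24.9
grasp_force: 60.3
```

Run:
```python
from h import *
p=imaging.get_image("wrist"); st=arm.read_state(); print(st["clock"],st["position"],st["contact_force"]); z=st["position"][2]-24.4
for q,zz in (("drive",z),("well",10),("stand",0)):
    t=models.tip_of(p,q)
    if t: print(q,np.round(t[0]["pixel"],1),t[0]["score"],np.round(atz(ray(p,t[0]["pixel"],st),zz),1))
tiles=[cv2.resize(p["frame"][160:290,200:360,::-1],(400,325))]
W={}
for n,(u,v) in dict(scene=(294,160),side=(178,195)).items():
    s=imaging.get_image(n); W[n]=s
    for q in("drive","well"):
        t=models.tip_of(s,q)
        if t: print(n,q,np.round(t[0]["pixel"],1),round(t[0]["score"],2),np.round(atz(ray(s,t[0]["pixel"]),z if q=="drive" else 10),1))
s=W["side"]["frame"][165:235,140:226,::-1]
tiles.append(cv2.resize(s,(399,325)))
cv2.imwrite("pics/w6.png",np.hstack(tiles))
```

```text
18.425 [477.40701845 185.56273065  68.86294579] [ 0.08143792 -0.418429   -1.39352683]
drive [282.7 248.3] 0.6 [474.4 186.9  44.5]
well [279.8 224.8] 0.71 [476.  184.7  10. ]
stand [280.  167.3] 0.96 [475.9 148.4   0. ]
scene drive [295.9 159.8] 0.49 [477.6 181.1  44.5]
scene well [294.2 171.8] 0.91 [476.2 179.7  10. ]
side drive [176.7 192.3] 0.76 [480.1 187.2  44.5]
side well [182.  203.4] 0.83 [484.1 185.3  10. ]
```

View pics/w6.png

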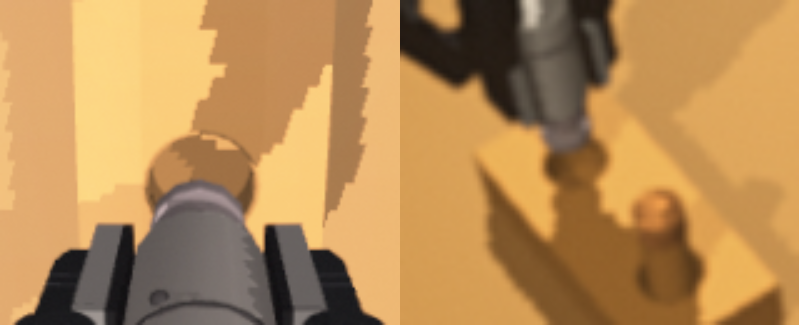

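The well's rim is centred at wrist px (280.8,234.4). The nose's near edge is at row 232, column 280.3.

Run:
```python
from h import *
p=imaging.get_image("wrist"); st=arm.read_state(); print(st["position"])
f=lambda px,z:print(px,z,np.round(atz(ray(p,px,st),z),1))
f((280.8,234),28); f((280.8,160+131/2.5),28); f((200+147/2.5,232),28); f((200+257/2.5,232),28)
f((280.3,232),44.3); f((200+153/2.5,242),48); f((200+248/2.5,242),48)
```

```text
[476.68828422 185.01024363  67.84696691]
(280.8, 234) 28 [474.6 183.5  28. ]
(280.8, 212.4) 28 [474.6 170.1  28. ]
(258.8, 232) 28 [487.7 182.2  28. ]
(302.8, 232) 28 [461.5 182.2  28. ]
(280.3, 232) 44.3 [474.9 176.4  44.3]
(261.2, 242) 48 [485.2 180.8  48. ]
(299.2, 242) 48 [464.8 180.8  48. ]
```

Request:
arm_command:
  rows:
    - {"grip": 0.2,"linear": [2.2,0.2,4],"rot": [0,0,0]}
    - {"grip": 0.2,"linear": [2.2,0.2,8],"rot": [0,0,0]}
    - {"grip": 0.2,"linear": [2.2,0.2,12],"rot": [0,0,0]}
    - {"grip": 0.2,"linear": [2.2,0.2,14.5],"rot": [0,0,0]}
    - {"grip": 0.2,"linear": [2.2,0.2,16],"rot": [0,0,0]}
    - {"grip": 0.2,"linear": [2.2,0.2,16.5],"rot": [0,0,0]}

```text
clock: 19.68
position: [476.5, 182.8, 51.2]
ee_rot: [0.707, -0.707, 0.0, 0.0]
contact_force: [0.5, -0.4, -0.3]
gripper_width: 24.8
grasp_force: 60.3
```

Request:
arm_command:
  rows:
    - {"grip": 0.2,"linear": [0,0,1],"rot": [0,0,0]}
    - {"grip": 0.2,"linear": [0,0,2],"rot": [0,0,0]}
    - {"grip": 0.2,"linear": [0,0,2],"rot": [0,0,0]}

```text
clock: 20.05
position: [476.4, 182.8, 49.3]
ee_rot: [0.707, -0.707, 0.0, 0.0]
contact_force: [0.1, 0.4, -2.0]
gripper_width: 24.7
grasp_force: 60.3
```

Request:
arm_command:
  rows:
    - {"grip": 0.2,"linear": [0,0,2],"rot": [0,0,0]}
    - {"grip": 0.2,"linear": [0,0,4],"rot": [0,0,0]}
    - {"grip": 0.2,"linear": [0,0,5],"rot": [0,0,0]}
    - {"grip": 0.2,"linear": [0,0,5],"rot": [0,0,0]}

```text
clock: 20.55
position: [476.4, 182.8, 44.2]
ee_rot: [0.707, -0.707, -0.0, 0.0]
contact_force: [-0.3, -0.0, -0.2]
gripper_width: 24.8
grasp_force: 60.3
```

Request:
arm_command:
  rows:
    - {"grip": 0.2,"linear": [0,0,2],"rot": [0,0,0]}
    - {"grip": 0.2,"linear": [0,0,4],"rot": [0,0,0]}
    - {"grip": 0.2,"linear": [0,0,6],"rot": [0,0,0]}
    - {"grip": 0.2,"linear": [0,0,7],"rot": [0,0,0]}
    - {"grip": 0.2,"linear": [0,0,7],"rot": [0,0,0]}

```text
clock: 21.18
position: [476.4, 182.8, 37.2]
ee_rot: [-0.707, 0.707, 0.0, -0.0]
contact_force: [0.0, -0.3, -1.2]
gripper_width: 24.9
grasp_force: 60.3
```

Request:
arm_command:
  rows:
    - {"grip": 0.2,"linear": [0,0,1],"rot": [0,0,0]}
    - {"grip": 0.2,"linear": [0,0,2],"rot": [0,0,0]}
    - {"grip": 0.2,"linear": [0,0,2],"rot": [0,0,0]}

```text
clock: 21.55
position: [476.4, 182.8, 35.2]
ee_rot: [0.707, -0.707, -0.0, 0.0]
contact_force: [0.3, -0.9, -0.2]
gripper_width: 24.8
grasp_force: 60.3
```

Request:
arm_command:
  rows:
    - {"grip": 0.2,"linear": [0,0,0.7],"rot": [0,0,0]}
    - {"grip": 0.2,"linear": [0,0,0.7],"rot": [0,0,0]}
    - {"grip": 0.2,"linear": [0,0,0.7],"rot": [0,0,0]}

```text
clock: 21.92
position: [476.5, 182.8, 34.6]
ee_rot: [0.707, -0.707, 0.0, -0.0]
contact_force: [0.2, -0.5, -1.1]
gripper_width: 24.3
grasp_force: 60.3
```

Request:
arm_command:
  rows:
    - {"grip": 0.2,"linear": [0,0,0.6],"rot": [0,0,0]}
    - {"grip": 0.2,"linear": [0,0,0.6],"rot": [0,0,0]}
    - {"grip": 0.2,"linear": [0,0,0.6],"rot": [0,0,0]}

```text
clock: 22.3
position: [476.6, 182.9, 34.4]
ee_rot: [0.707, -0.707, 0.0, -0.0]
contact_force: [-1.3, -0.3, 5.0]
gripper_width: 24.5
grasp_force: 60.8
```

The drive is on the floor of the well (about 5 N at the expected height). I ease off, release and retreat upward.

Request:
arm_command:
  rows:
    - {"grip": 0.2,"linear": [0,0,-0.4],"rot": [0,0,0]}
    - {"grip": 0.34,"linear": [0,0,-0.4],"rot": [0,0,0]}
    - {"grip": 0.34,"linear": [0,0,-0.4],"rot": [0,0,0]}
    - {"grip": 0.5,"linear": [0,0,-0.4],"rot": [0,0,0]}
    - {"grip": 0.5,"linear": [0,0,-0.4],"rot": [0,0,0]}
    - {"grip": 0.5,"linear": [0,0,-0.4],"rot": [0,0,0]}
    - {"grip": 0.5,"linear": [0,0,-0.4],"rot": [0,0,0]}

```text
clock: 23.18
position: [476.5, 182.8, 34.4]
ee_rot: [-0.707, 0.707, -0.0, 0.0]
contact_force: [-0.2, -0.7, 0.5]
gripper_width: 42.6
grasp_force: 0.0
```

Request:
arm_command:
  rows:
    - {"grip": 0.5,"linear": [0,0,-8],"rot": [0,0,0]}
    - {"grip": 0.5,"linear": [0,0,-20],"rot": [0,0,0]}
    - {"grip": 0.5,"linear": [0,0,-40],"rot": [0,0,0]}
    - {"grip": 0.5,"linear": [0,0,-65],"rot": [0,0,0]}
    - {"grip": 0.5,"linear": [0,0,-95],"rot": [0,0,0]}
    - {"grip": 0.5,"linear": [0,0,-125],"rot": [0,0,0]}
    - {"grip": 0.5,"linear": [0,0,-125],"rot": [0,0,0]}
    - {"grip": 0.5,"linear": [0,0,-125],"rot": [0,0,0]}

```text
clock: 24.18
position: [476.0, 182.6, 159.4]
ee_rot: [-0.707, 0.707, 0.0, -0.0]
contact_force: [0.7, 0.5, -0.4]
gripper_width: 42.7
grasp_force: 0.0
```

Run:
```python
from h import *
st=arm.read_state(); print(st["clock"],st["position"],st["contact_force"],st["gripper_width"])
t=[]
for n,(r,c) in dict(wrist=(60,130),scene=(110,220),side=(135,110)).items():
    p=imaging.get_image(n); f=p["frame"]
    w=(260,300) if n=="wrist" else (115,133)
    t.append(cv2.resize(f[r:r+w[0],c:c+w[1],::-1],(266,230)))
    print(n,[(q,np.round(models.tip_of(p,q)[0]["pixel"])) for q in("drive","maple_drive") if models.tip_of(p,q)])
    if n=="scene": s=cv2.resize(f[240:350,70:190,::-1],(266,230))
cv2.imwrite("pics/end.png",np.vstack([np.hstack(t[:2]),np.hstack([t[2],s])]))
```

```text
24.175 [475.99178716 182.59923232 159.44362149] [ 0.6878554   0.53183365 -0.41452185] 42.660679747249084
wrist [('drive', array([281., 194.])), ('maple_drive', array([280., 120.]))]
scene [('drive', array([296., 173.])), ('maple_drive', array([270., 190.]))]
side [('drive', array([176., 205.])), ('maple_drive', array([202., 290.]))]
```

View pics/end.png

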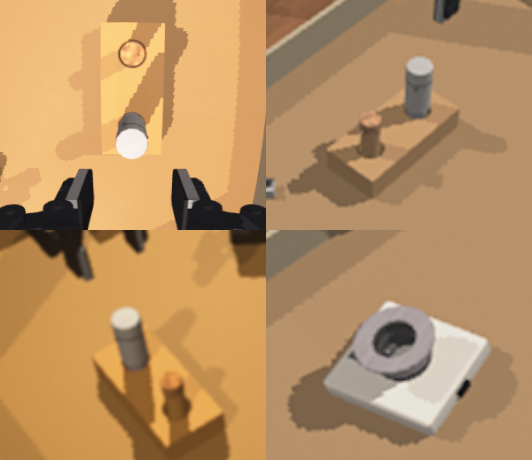

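The final views show the drive standing upright in the empty well, the maple drive untouched, the cradle's sleeve up and the gripper clear.

```bash
python3 -c "
from bench import job
print(job.job_done())"
```

```text
the job is handed in; nothing more can be done
None
```

The capsule drive is unlocked, drawn out and standing upright, nipple down, in the empty well; the sleeve has sprung back up, nothing else was seen to move, and I handed the job in at about 24 s.

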